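# Set and hold the portion gauge

### The job

Get the portion gauge on the cutting board ready for the cook to cut the loaf: press its red lock button all the way down to release the arm, then draw the telescoping arm out by its blue post until the yellow pointer is in line with the red mark on the scale. The arm springs back when let go, so finish while still holding it steady at the mark with the gripper. Do not push the loaf or the other things about.

Things in the scene. Friction and masses are not known exactly. Their poses are not given: they have to be found in the camera images.
- station: White cutting board 250 x 440 x 15 mm, fixed to the table, with a steel gauge along its far long edge. Origin: centre of the underside; z up. Its y axis is the direction in which the gauge arm extends (long side of the board, roughly towards the robot's left); the gauge's line lies at x = +85 mm. The steel housing (52 mm wide) covers y = -200 to -30 mm, its top 55 mm above the table.
- plunger_top (a point): Centre of the top of the red round lock button (spring plunger head, 40 mm across, on top of the housing, 83 mm above the table when up; clear of other tall parts by over 100 mm along the gauge). It goes straight down 8 mm to its stop; the full press takes about 6 N. It springs back up when let go.
- lock_bolt (a joint): Lock bolt inside the housing, in m: 0 = arm locked, about 0.008 = released. The plunger drives it down and it stays down when the plunger comes back up; above 0.006 the arm is free. A small green pin on the housing between the plunger and the arm stands up 8 mm when locked and has sunk nearly flush when released.
- gauge_arm: The telescoping arm: a square aluminium tube that slides out of the housing along the station's +y, with the blue post and the yellow pointer fixed to it. Origin: in the tube under the post, 33 mm above the table; axes parallel to the station's. At the start it is fully in and locked (its origin at y = 0 in the station's frame); it can come out 150 mm. A return spring pulls it back in with about 3 N (in) to 8 N (fully out): let go, it slides home.
- post_centre (a point): Centre of the blue upright grip post on the outer end of the telescoping arm, 24 mm (x) x 22 mm (y, along the extension) x 56 mm tall. This point is 73 mm above the table; its sides are parallel to the station's axes. The square aluminium tube below it ends at 45 mm above the table, the post's top is 101 mm above the table. The post starts 140 mm from the plunger. Room for fingers on all four sides, above 50 mm height.
- pointer (a point): Tip of the yellow pointer, a bar 7 mm wide that reaches from the arm's end across the white scale towards the robot. It moves with the arm; it has the same y (in the station's frame) as the post's centre.
- set_mark: Red set mark clipped on the near edge of the white scale (10 mm ticks), a block 10 mm wide along the scale, reaching 30 mm from the scale towards the robot, its top 46 mm above the table. Origin: the middle of its underside at the scale's edge; axes parallel to the station's. Set somewhere 60 to 130 mm along y from the pointer's starting place. The pointer is on the mark when both have the same y in the station's frame. It is fixed.
- loaf: long bread roll lying on the board in front of the gauge, along the board's y; 66 x 240 x 50 mm. Bystander; origin: centre of its underside.
- shaker: steel salt shaker standing on the board's near right corner, 44 mm across, 70 mm tall. Bystander; origin: centre of its underside.
- tin: round food tin, 90 mm across, 100 mm tall, on the table. Bystander; origin: centre of its underside.
- carton: upright blue carton, 50 x 80 x 110 mm tall, on the table. Bystander; origin: centre of its underside.
- phone: white phone lying flat, 75 x 150 x 9 mm, on the table. Bystander; origin: centre of its underside.
- pen_box: black pen box, 70 x 200 x 40 mm, on the table. Bystander; origin: centre of its underside.
- sauce_bowl: small steel bowl, 110 mm across, 50 mm tall, on the table beyond the board. Bystander; origin: centre of its underside.

How it is judged:
By the outcome, as a careful person would: the job done as asked, in the order asked, and still so for the second after the job is handed in, while the arm keeps its last pose, push and grip.
It also fails if it takes over 48 s, if anything falls off the work surface, if the arm or the gripper's body presses on something with over 40 N, if the wrist force passes 120 N, or if a joint passes its speed limit or range.

### The arm

A 6-joint arm with a two-finger parallel gripper is mounted at the origin on the work surface. World frame = base frame: x ahead of the robot, y to its left, z up, the work surface at z = 0. Lengths are in mm, angles in rad, forces in N, time in s.
With the tool pointing down it reaches from about 275 to 750 mm from the base axis. Payload 10.2 kg.
Tool frame: the origin (TCP) lies on the front face of the gripper's body, between the roots of the fingers; the fingertips stand 73 mm ahead of it and the grasp point (between the pads) lies 54 mm ahead of it; z points along the fingers, y is the line along which they close (so a half turn about z gives the same grasp; the last joint's range is limited). The gripper opens to 85 mm and grips with 20 to 120 N. Pads are 22 mm wide; open, the fingers measure 114 mm over their backs; the gripper's body (76 mm by 85 mm) begins 54 mm behind the grasp point. The pads swing forward as they close: fully open they stand 13 mm farther back than shut.
Start: joints at [-1.454, 0.313, 1.498, -0, 1.331, -0.223], TCP at [174.969, -494.992, 303.894] pointing down, gripper open.
Joint ranges: [-2.94, 2.94], [-0.97, 2.17], [0.19, 2.56], [-1.23, 4.37], [0.02, 3.11], [-2.88, 2.88]. Speed limits (rad/s): [2.39, 2.39, 3.01, 3.14, 3.14, 3.14].

### API

Orientations are given as a unit quaternion [w, x, y, z].
In Python, from rig import * gives the robot as it stands.
- The arm moves only by the tool step_arm, never from a script. Its argument "plan" is a list of rows, each an object with "offset": the shift along the tool's x, y, z in cm, a list of three; "rot": the turn, a rotation vector about the tool's x, y, z in degrees, a list of three; "gripper": the finger opening in cm, from 0 to 8.54. In form: [{"offset": [x, y, z], "rot": [wx, wy, wz], "gripper": gripper}, ...]. A call has 1 to 12 rows; each row is the pose to reach, as a shift and turn from the pose commanded when the call began, along the tool's axes at that moment; what a row does not reach only later rows make up. A row lasts 1/10 s, in which the tool goes at most 50 mm and 8.59 degrees, less where a joint would pass 70% of its speed; a pose out of reach is approached as far as the arm can. A call with a gripper value outside its range is refused whole. The fingers move at their own pace and stop on an object; "squeeze" is the grip in N (left out, the last holds). Time passes only in rows, so rows that repeat a pose let the fingers close. It gives the time, the measured TCP pose, the force, the opening and the grip force at its end, in the units of the state.
- sense(): the state, without advancing time (a new reading comes with each control period).
- capture(name): name is "scene" or "top" or "wrist"; returns a dict with "color" (384x512x3 uint8, red, green, blue), "depth" (384x512 float32, mm along the optical axis (not along the pixel's ray), 0 where there is no reading), "vertical_fov" (degrees; the focal length in pixels is half the picture's height over the tangent of half this angle, whatever the lens; pixels are square), "cx", "cy" (the principal point, pixels), "rvec" (rotation vector, rad) and "tvec" (3), from world to camera coordinates, as OpenCV has them; the wrist camera has in their place "mount" (4x4, takes a point from camera to tool coordinates, whose origin is the TCP and whose axes are the flange's). Camera axes: x right, y down, z forward; pixel columns grow to the right and rows downward; lengths in mm; the calibration is good to about 2 mm. A picture is of the moment at which its call begins: read the wrist's pose just before it.
- finish_job(): hands the job in; it is judged then, once.
The state is a dict: "time_s": time; "joints": joint angles; "dq": joint speeds; "tau": joint torques, N m; "eef_pos": TCP position; "ee_rot": TCP orientation; "force": force on the tool from outside, world axes, zero at the start; "wrist_torque": the same for the moment, N m; "grip_width": opening from 0.0 (shut) to 1.0 (fully open); "grip_force": force on a finger pad.
Only numpy, scipy, OpenCV 4.12 (cv2) and the standard library are available. Lean on these libraries where they do the work, as an engineer would, in place of code of your own. Each camera call takes 0.05 s, during which the arm holds its last target. There are 200 camera calls.

## Working session

There is one attempt and no reset: what is moved stays moved. The work goes in short steps, Python scripts to look and compute and a tool call to move; the robot and the scene stay as the last step left them, time stands still between calls to the robot, and variables do not carry over. Pictures are saved under pics/ and viewed, at most 10 in all, crops included, and the job is handed in when it is done.

Besides the shell and the picture viewer there is one more tool, called after ">>>" as name(argument=value, ...), one argument or row to a line, values as JSON. step_arm: Moves the arm, as the interface text tells. Its arguments: {"type":"object","properties":{"plan":{"type":"array"},"squeeze":{"type":"number"}},"required":["plan"]}

```bash
mkdir -p pics; cat > h.py <<'E'
from rig import *
import numpy as np, cv2
from scipy.spatial.transform import Rotation as R
def T(c, s=None):
    """camera->world 4x4"""
    if "rvec" in c:
        M=np.eye(4); M[:3,:3]=cv2.Rodrigues(np.array(c["rvec"],float))[0]; M[:3,3]=np.ravel(c["tvec"]); return np.linalg.inv(M)
    W=np.eye(4); q=s["ee_rot"]; W[:3,:3]=R.from_quat([q[1],q[2],q[3],q[0]]).as_matrix(); W[:3,3]=s["eef_pos"]
    return W@np.array(c["mount"])
def ray(c,u,v):
    f=c["color"].shape[0]/2/np.tan(np.radians(c["vertical_fov"])/2)
    return np.array([(u-c["cx"])/f,(v-c["cy"])/f,1.])
def atz(c,u,v,z,s=None):
    M=T(c,s); d=M[:3,:3]@ray(c,u,v); return M[:3,3]+d*(z-M[2,3])/d[2]
def dep(c,u,v,s=None):
    M=T(c,s); return M[:3,:3]@ray(c,u,v)*c["depth"][int(v),int(u)]+M[:3,3]
E
python3 - <<'E'
from h import *
import pickle
s=sense(); print(s)
o={}
for n in("top","scene"):
    c=capture(n); o[n]=c
    cv2.imwrite(f"pics/{n}0.png",cv2.resize(c["color"][:,:,::-1],(800,600),interpolation=cv2.INTER_CUBIC))
pickle.dump((s,o),open("o0.pkl","wb"))
E
```

```text
{'time_s': 0.0, 'joints': array([-1.45443332e+00,  3.13455719e-01,  1.49843399e+00, -6.01284939e-05,
        1.33101360e+00, -2.23419000e-01]), 'dq': array([ 7.47618377e-04,  1.83100214e-04,  5.51241495e-05, -1.20131547e-03,
        6.74184348e-04, -1.61090777e-03]), 'tau': array([-1.06460893e-04, -4.12262642e+01, -2.59745157e+01, -1.99631368e-04,
        4.10904860e-03,  1.06555191e-05]), 'eef_pos': array([ 174.92155893, -494.82365179,  303.3332581 ]), 'ee_rot': array([-6.55951068e-04,  9.85601779e-01,  1.69081943e-01,  5.90402597e-06]), 'force': array([-0.76430707, -1.25532174,  0.15837401]), 'wrist_torque': array([0.0473184 , 0.02948096, 0.00427242]), 'grip_force': 0.0, 'grip_width': 1.0010045473492495}
```

View pics/top0.png

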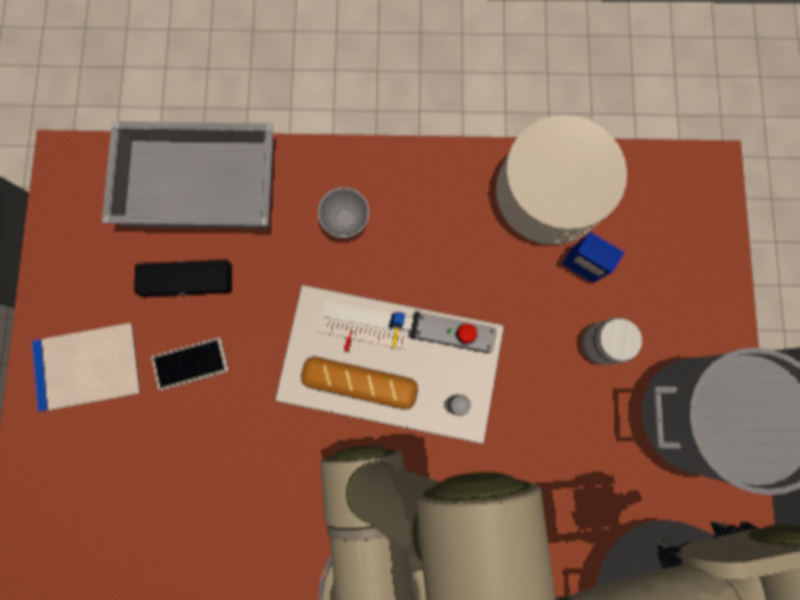

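View pics/scene0.png

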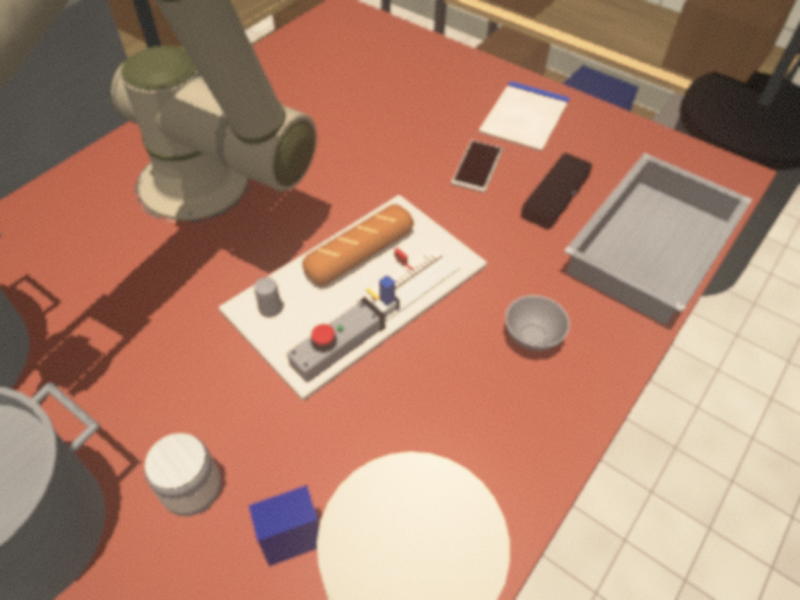

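The top view (800×600) shows the board corners at (302,287), (503,325), (484,442) and (276,402). The button is at (467,333), the post at (398,320), the pointer at (396,340) and the red mark at (348,341).

```bash
python3 - <<'E'
from h import *
import pickle
s,o=pickle.load(open("o0.pkl","rb")); c=o["top"]; k=512/800
for n,u,v,z in[("c1",302,287,15),("c2",503,325,15),("c3",484,442,15),("c4",276,402,15),("plunger",467,333,83),("post",398,319,101),("ptr",396,340,40),("mark",348,342,46)]:
    print(n,atz(c,u*k,v*k,z).round(1),dep(c,u*k,v*k).round(1))
C=np.array([atz(c,u*k,v*k,15) for u,v in[(302,287),(503,325),(484,442),(276,402)]])
m=C.mean(0); yd=(C[0]-C[1]+C[3]-C[2])[:2]; yd/=np.linalg.norm(yd); xd=np.array([yd[1],-yd[0]])
print("centre",m,"yaw",np.degrees(np.arctan2(xd[1],xd[0])))
for n,p in(("plunger",(85,-140)),("post",(85,0))): print(n,m[:2]+xd*p[0]+yd*p[1])
E=R.from_quat([*s["ee_rot"][1:],s["ee_rot"][0]]).as_matrix(); print(E.round(3)); print(c["tvec"],T(c)[:3,3])
E
```

```text
c1 [613.3 178.6  15. ] [614.  179.2  11.5]
c2 [ 538.3 -250.1   15. ] [ 540.  -252.8    1.7]
c3 [ 296.2 -207.4   15. ] [ 296.1 -207.6   13.9]
c4 [370.2 222.6  15. ] [369.9 225.8  -0.8]
plunger [ 512.7 -164.5   83. ] [ 512.3 -164.    86.3]
post [536.2 -26.7 101. ] [536.1 -26.7 101.5]
ptr [500.5 -23.9  40. ] [501.7 -24.   27.4]
mark [494.3  74.5  46. ] [494.4  74.6  45.2]
centre [454.49990001 -14.07719355  15.        ] yaw -9.844363103473299
plunger [ 514.31220365 -166.54846407]
post [538.24834411 -28.60985026]
[[ 0.943  0.333 -0.   ]
 [ 0.333 -0.943  0.001]
 [ 0.    -0.001 -1.   ]]
[ -22.09515869  569.80546232 1098.9117628 ] [ 394.076546    -14.7940057  1173.56650286]
```

>>> step_arm(
  plan=[
    {"offset":[42.9,-19.9,5.3],"rot":[0,0,29.3],"gripper":0},
    {"offset":[42.9,-19.9,5.3],"rot":[0,0,29.3],"gripper":0},
    {"offset":[42.9,-19.9,5.3],"rot":[0,0,29.3],"gripper":0},
    {"offset":[42.9,-19.9,5.3],"rot":[0,0,29.3],"gripper":0},
    {"offset":[42.9,-19.9,5.3],"rot":[0,0,29.3],"gripper":0},
    {"offset":[42.9,-19.9,5.3],"rot":[0,0,29.3],"gripper":0},
    {"offset":[42.9,-19.9,5.3],"rot":[0,0,29.3],"gripper":0},
    {"offset":[42.9,-19.9,5.3],"rot":[0,0,29.3],"gripper":0},
    {"offset":[42.9,-19.9,5.3],"rot":[0,0,29.3],"gripper":0},
    {"offset":[42.9,-19.9,5.3],"rot":[0,0,29.3],"gripper":0},
    {"offset":[42.9,-19.9,5.3],"rot":[0,0,29.3],"gripper":0},
    {"offset":[42.9,-19.9,5.3],"rot":[0,0,29.3],"gripper":0},
  ],
)

```text
time_s: 1.3
eef_pos: [513.1, -164.0, 250.4]
ee_rot: [-0.0, 0.996, -0.085, -0.001]
force: [-0.7, -0.5, 1.0]
grip_width: 0.0
grip_force: 0.0
```

```bash
python3 - <<'E'
from h import *
import pickle
s=sense(); c=capture("wrist")
cv2.imwrite("pics/w1.png",cv2.resize(c["color"][:,:,::-1],(800,600),interpolation=cv2.INTER_CUBIC))
pickle.dump((s,c),open("w1.pkl","wb")); print(s["time_s"],s["eef_pos"],s["ee_rot"],s["grip_width"],s["joints"])
E
```

```text
1.3 [ 513.1356063  -163.97027441  250.40346444] [-9.98181593e-05  9.96386042e-01 -8.49385832e-02 -5.32331618e-04] 0.00017003914809074925 [-5.26799965e-01  3.89759700e-01  1.53448896e+00 -2.92691381e-04
  1.21839182e+00  1.21417965e+00]
```

View pics/w1.png

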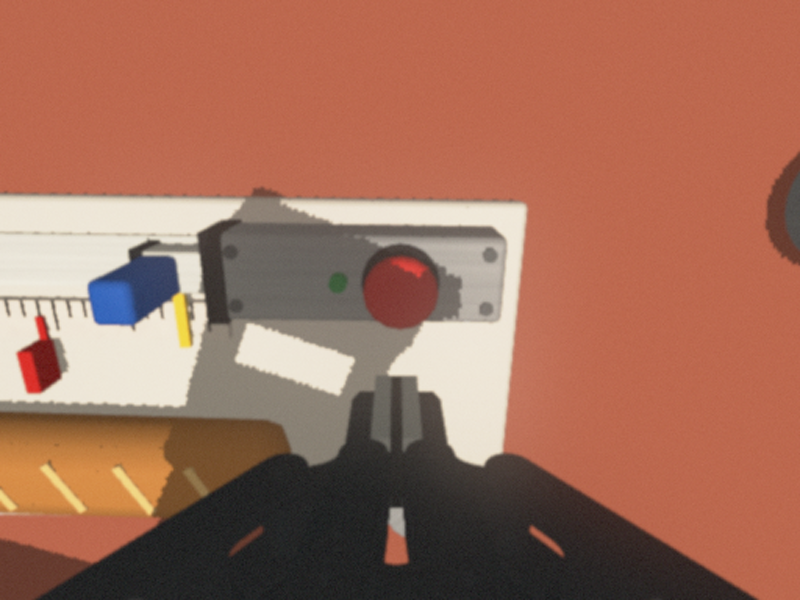

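The wrist view shows the button top centred near (400,291), the green pin at (338,283), the pointer at (180,320) and the mark's top at about (40,365). The gauge lies level in the image, so the yaw is right.

```bash
python3 - <<'E'
from h import *
import pickle
s,c=pickle.load(open("w1.pkl","rb")); k=.64
for n,u,v,z in[("plunger",400,292,83),("hbl",222,319,55),("hbr",501,319,55),("boardR",527,203,15),("boardL",3,195,15),("ptrR",191,345,40),("ptrL",178,347,40),("markR",55,340,46),("markNearL",22,390,46),("markNearR",45,391,46),("postNL",92,290,101),("postNR",137,284,101),("post_botL",98,322,101),("post_botR",130,322,101)]:
    print(n,atz(c,u*k,v*k,z,s).round(1),dep(c,u*k,v*k,s).round(1))
E
```

```text
plunger [ 518.2 -166.3   83. ] [ 517.8 -166.2   81.7]
hbl [510.3 -59.8  55. ] [510.8 -60.5  56.5]
hbr [ 482.7 -220.3   55. ] [ 464.7 -227.1   12.6]
boardR [ 539.9 -250.3   15. ] [ 536.9 -254.3   -1.5]
boardL [599.5  67.7  15. ] [599.6  70.1  12. ]
ptrR [491.8 -28.9  40. ] [486.8 -21.8  26.6]
ptrL [491.9 -20.5  40. ] [482.1  -5.7  13.7]
markR [511.4  49.   46. ] [501.2  76.4  12.9]
markNearL [482.1  83.5  46. ] [468.8 113.9  14.1]
markNearR [478.9  69.3  46. ] [465.5  97.9  14.4]
postNL [549.7 -24.  101. ] [549.4 -22.9  99.4]
postNR [548.9 -46.  101. ] [547.  -40.4  91.8]
post_botL [533.7 -20.8 101. ] [533.1 -19.2  98.7]
post_botR [531.1 -36.1 101. ] [531.  -35.8 100.5]
```

>>> step_arm(
  plan=[
    {"offset":[0.3,0.15,4.5],"rot":[0,0,0],"gripper":0},
    {"offset":[0.3,0.15,8.5],"rot":[0,0,0],"gripper":0},
    {"offset":[0.3,0.15,9.2],"rot":[0,0,0],"gripper":0},
    {"offset":[0.3,0.15,9.5],"rot":[0,0,0],"gripper":0},
    {"offset":[0.3,0.15,9.8],"rot":[0,0,0],"gripper":0},
    {"offset":[0.3,0.15,9.9],"rot":[0,0,0],"gripper":0},
    {"offset":[0.3,0.15,9.9],"rot":[0,0,0],"gripper":0},
  ],
)

```text
time_s: 2.05
eef_pos: [516.3, -167.0, 153.3]
ee_rot: [0.001, 0.996, -0.086, 0.001]
force: [-1.1, -2.0, 3.2]
grip_width: 0.001
grip_force: 1.6
```

>>> step_arm(
  plan=[
    {"offset":[0,0,0.2],"rot":[0,0,0],"gripper":0},
    {"offset":[0,0,0.4],"rot":[0,0,0],"gripper":0},
    {"offset":[0,0,0.5],"rot":[0,0,0],"gripper":0},
    {"offset":[0,0,0.5],"rot":[0,0,0],"gripper":0},
    {"offset":[0,0,0.5],"rot":[0,0,0],"gripper":0},
  ],
)

```text
time_s: 2.55
eef_pos: [516.3, -166.7, 147.4]
ee_rot: [0.0, 0.996, -0.086, 0.001]
force: [2.1, -2.7, 6.5]
grip_width: -0.004
grip_force: 3.1
```

>>> step_arm(
  plan=[
    {"offset":[0,0,0.1],"rot":[0,0,0],"gripper":0},
    {"offset":[0,0,0.15],"rot":[0,0,0],"gripper":0},
    {"offset":[0,0,0.15],"rot":[0,0,0],"gripper":0},
  ],
)

```text
time_s: 2.85
eef_pos: [516.4, -166.8, 147.2]
ee_rot: [0.001, 0.996, -0.086, 0.001]
force: [-3.4, -1.0, 18.8]
grip_width: -0.004
grip_force: 9.1
```

>>> step_arm(
  plan=[
    {"offset":[0,0,-2],"rot":[0,0,0],"gripper":0},
    {"offset":[0,0,-6],"rot":[0,0,0],"gripper":0},
    {"offset":[-1,-4,-9],"rot":[0,0,0],"gripper":4.5},
    {"offset":[-3,-8,-11],"rot":[0,0,0],"gripper":4.5},
    {"offset":[-4,-11,-11],"rot":[0,0,0],"gripper":4.5},
    {"offset":[-4,-11,-11],"rot":[0,0,0],"gripper":4.5},
    {"offset":[-4,-11,-11],"rot":[0,0,0],"gripper":4.5},
    {"offset":[-4,-11,-11],"rot":[0,0,0],"gripper":4.5},
  ],
)

```text
time_s: 3.65
eef_pos: [495.2, -51.8, 254.8]
ee_rot: [-0.0, 0.996, -0.086, -0.001]
force: [0.1, 0.3, -0.5]
grip_width: 0.527
grip_force: 0.0
```

```bash
python3 - <<'E'
from h import *
import pickle
s=sense(); c=capture("wrist")
cv2.imwrite("pics/w2.png",cv2.resize(c["color"][:,:,::-1],(800,600),interpolation=cv2.INTER_CUBIC))
pickle.dump((s,c),open("w2.pkl","wb")); print(s["time_s"],s["eef_pos"],s["ee_rot"],s["grip_width"],s["force"])
E
```

```text
3.65 [495.20821661 -51.77153346 254.82927368] [-1.93558583e-04  9.96291283e-01 -8.60425288e-02 -5.69839362e-04] 0.5266653188583282 [ 0.13263558  0.27260397 -0.5104953 ]
```

View pics/w2.png

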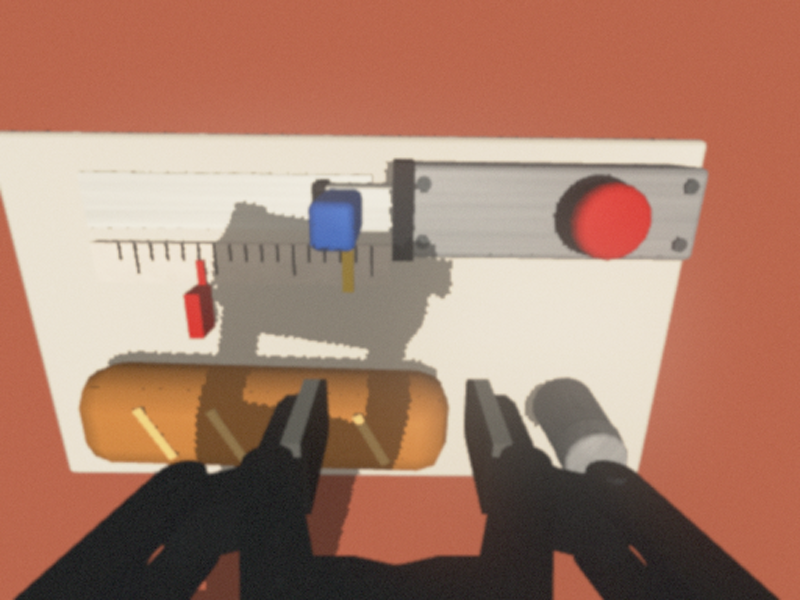

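The green pin no longer stands up, so the arm is released. I'll enlarge the area around the mark and post.

```bash
python3 - <<'E'
from h import *
import pickle
s,c=pickle.load(open("w2.pkl","rb"))
cv2.imwrite("pics/w2c.png",cv2.resize(c["color"][105:225,95:255,::-1],(800,600),interpolation=cv2.INTER_CUBIC))
E
```

```text
(no output)
```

View pics/w2c.png

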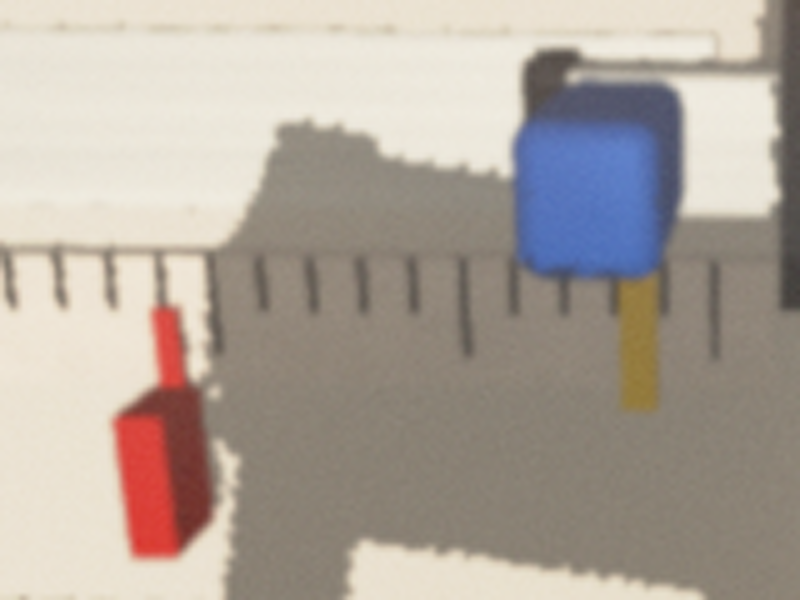

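In the crop, the mark's top has corners (115,418), (162,414), (180,556) and (133,557). The post's top spans x 517–660 and y 120–278, and the pointer is at x 621–658, ending at y 409.

```bash
cat >> h.py <<'E'
a=np.radians(-9.84); XD=np.array([np.cos(a),np.sin(a)]); YD=np.array([-np.sin(a),np.cos(a)])
def st(p): p=np.array(p)[:2]; return np.round([p@XD,p@YD],1)
E
python3 - <<'E'
from h import *
import pickle
s,c=pickle.load(open("w2.pkl","rb"))
P=lambda u,v,z:atz(c,u/5+94.6,v/5+104.6,z,s)
D=lambda u,v:dep(c,u/5+94.6,v/5+104.6,s)
m=np.mean([P(u,v,46) for u,v in[(115,418),(162,414),(180,556),(133,557)]],0); print("mark",m,st(m),D(148,485),st(D(148,485)))
for u,v in[(115,418),(162,414),(180,556),(133,557)]: print(st(P(u,v,46)))
m=P(588,199,101); print("post",m,st(m),D(588,199))
for u,v in[(517,122),(655,122),(660,278),(525,278)]: print(st(P(u,v,101)))
print("ptr",D(640,380)); z=D(640,380)[2]; print(st(P(621,405,z)),st(P(658,405,z)))
print("strip",D(170,345)); z=D(170,345)[2]; print(st(P(153,310,z)),st(P(177,310,z)))
print("housing edge/plunger", st(P(0,0,0)))
print("tcp",st(s["eef_pos"]))
E
```

```text
mark [493.26048655  74.69733581  46.        ] [473.2 157.9] [493.48168126  74.86977816  45.22794931] [473.4 158.1]
[487.2 162.1]
[488.  153.2]
[459.  153.6]
[458.8 162.7]
post [541.82160185 -29.11741549 101.        ] [538.8  63.9] [541.59487897 -28.88612803  99.58315815]
[549.8  73.5]
[549.8  53.9]
[527.2  53.9]
[527.2  73.6]
ptr [493.26192946 -19.76725618  28.88207617]
[484.2  68.8] [484.2  61.4]
strip [515.09951749  72.15915396  23.8070772 ]
[502.4 161.5] [502.4 156.8]
housing edge/plunger [560.3 193.7]
tcp [496.8  33.6]
```

>>> step_arm(
  plan=[
    {"offset":[4.1,-3.1,0],"rot":[0,0,0],"gripper":4.5},
    {"offset":[4.1,-3.1,2],"rot":[0,0,0],"gripper":4.5},
    {"offset":[4.1,-3.1,5],"rot":[0,0,0],"gripper":4.5},
    {"offset":[4.1,-3.1,8],"rot":[0,0,0],"gripper":4.5},
    {"offset":[4.1,-3.1,10.5],"rot":[0,0,0],"gripper":4.5},
    {"offset":[4.1,-3.1,11.7],"rot":[0,0,0],"gripper":4.5},
    {"offset":[4.1,-3.1,11.7],"rot":[0,0,0],"gripper":4.5},
  ],
)

```text
time_s: 4.4
eef_pos: [540.4, -28.1, 137.0]
ee_rot: [-0.0, 0.996, -0.086, -0.002]
force: [-0.0, 0.9, -0.8]
grip_width: 0.529
grip_force: 0.0
```

>>> step_arm(
  plan=[
    {"offset":[0,0,0],"rot":[0,0,0],"gripper":3},
    {"offset":[0,0,0],"rot":[0,0,0],"gripper":1.5},
    {"offset":[0,0,0],"rot":[0,0,0],"gripper":1.5},
    {"offset":[0,0,0],"rot":[0,0,0],"gripper":1.5},
    {"offset":[0,0,0],"rot":[0,0,0],"gripper":1.5},
    {"offset":[0,0,0],"rot":[0,0,0],"gripper":1.5},
  ],
  squeeze=30,
)

```text
time_s: 5.0
eef_pos: [541.5, -28.1, 139.7]
ee_rot: [0.0, 0.996, -0.086, 0.001]
force: [-1.1, -3.3, 6.4]
grip_width: 0.254
grip_force: 31.7
```

>>> step_arm(
  plan=[
    {"offset":[0,-0.5,0],"rot":[0,0,0],"gripper":1.5},
    {"offset":[0,-1.5,0],"rot":[0,0,0],"gripper":1.5},
    {"offset":[0,-2.5,0],"rot":[0,0,0],"gripper":1.5},
    {"offset":[0,-3.5,0],"rot":[0,0,0],"gripper":1.5},
    {"offset":[0,-4.5,0],"rot":[0,0,0],"gripper":1.5},
    {"offset":[0,-5.5,0],"rot":[0,0,0],"gripper":1.5},
    {"offset":[0,-6.5,0],"rot":[0,0,0],"gripper":1.5},
    {"offset":[0,-7.5,0],"rot":[0,0,0],"gripper":1.5},
    {"offset":[0,-8.4,0],"rot":[0,0,0],"gripper":1.5},
    {"offset":[0,-9.0,0],"rot":[0,0,0],"gripper":1.5},
    {"offset":[0,-9.3,0],"rot":[0,0,0],"gripper":1.5},
    {"offset":[0,-9.3,0],"rot":[0,0,0],"gripper":1.5},
  ],
  squeeze=40,
)

```text
time_s: 6.2
eef_pos: [558.3, 63.4, 139.8]
ee_rot: [0.001, 0.996, -0.086, 0.003]
force: [5.4, -7.1, 2.6]
grip_width: 0.253
grip_force: 39.4
```

```bash
python3 - <<'E'
from h import *
import pickle
s=sense(); o={n:capture(n) for n in("wrist","top","scene")}
pickle.dump((s,o),open("w3.pkl","wb")); print(s["time_s"],s["eef_pos"],st(s["eef_pos"]),s["ee_rot"],s["grip_width"],s["force"])
a=cv2.resize(o["wrist"]["color"][:,:,::-1],(512,384)); b=cv2.resize(o["top"]["color"][190:240,190:290,::-1],(800,400),interpolation=cv2.INTER_CUBIC)
cv2.imwrite("pics/w3.png",cv2.resize(o["wrist"]["color"][:,:,::-1],(800,600),interpolation=cv2.INTER_CUBIC)); cv2.imwrite("pics/t3.png",b)
E
```

```text
6.2 [558.27982436  63.4051062  139.77614998] [539.2 157.9] [ 5.26414236e-04  9.96298818e-01 -8.59136418e-02  2.68977560e-03] 0.2527904372639162 [ 5.42841832 -7.07446255  2.5988197 ]
```

View pics/w3.png

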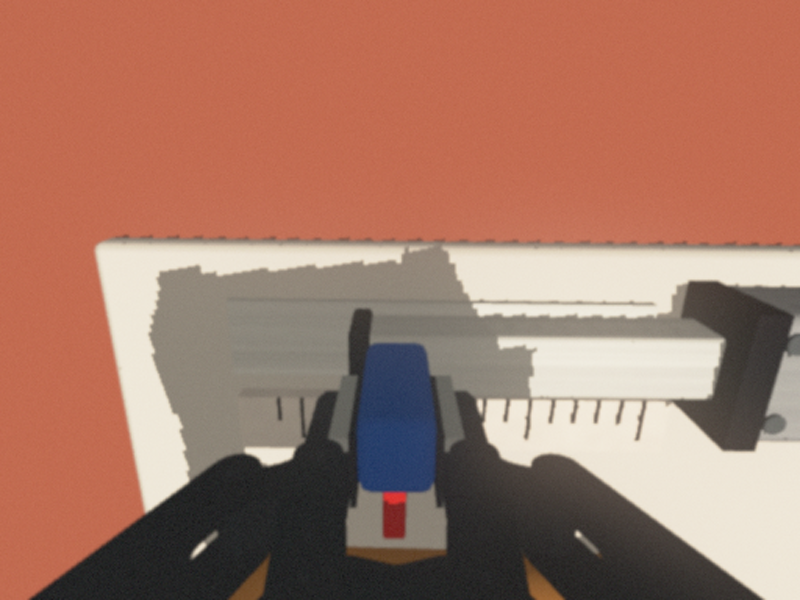

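View pics/t3.png

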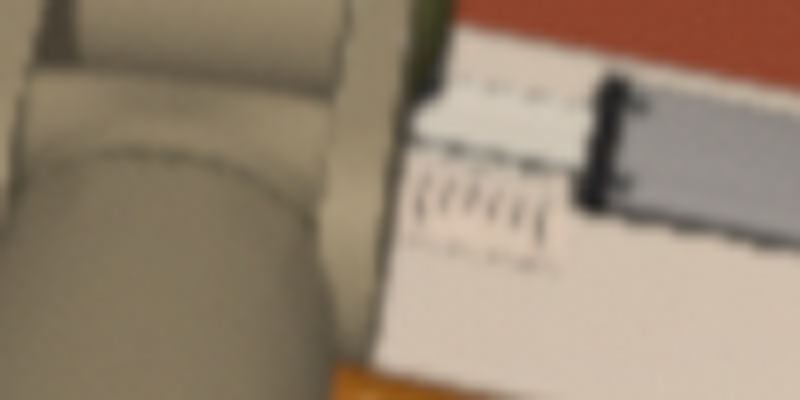

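The wrist view shows the red mark between the fingers, at x 383–406 and y 492–538. The post's base lies at x 359–435, and the top view is blocked by the arm.

```bash
python3 - <<'E'
from h import *
import pickle
s,o=pickle.load(open("w3.pkl","rb")); c=o["wrist"]; k=.64
M=T(c,s); print("campos",M[:3,3].round(1),st(M[:3,3]),c["cx"],c["cy"]); print(np.array(c["mount"]).round(3))
I=c["color"].astype(int); r=(I[...,0]>1.8*I[...,1])&(I[...,0]>1.8*I[...,2])&(I[...,1]<60)
b=(I[...,2]>1.5*I[...,0])&(I[...,2]>60)
for n,m,rows in(("red",r,range(314,346,3)),("blue",b,range(222,314,8))):
    for v in rows:
        u=np.where(m[v,225:285])[0]+225
        if len(u)>2:
            d=dep(c,int(np.median(u)),v,s); print(n,v,u.min(),u.max()+1,d[2].round(1),st(dep(c,int(np.median(u)),v,s)),"ctr y", st(atz(c,u.mean(),v,d[2],s)))
# scene projection of pointer, mark
c=o["scene"]; cv2.imwrite("pics/s3.png",cv2.resize(c["color"][130:210,200:306,::-1],(795,600),interpolation=cv2.INTER_CUBIC))
E
```

```text
campos [640.1  49.9 209.1] [622.1 158.5] 253.23544916293963 191.84259522273268
[[ -0.     -0.945  -0.328  83.266]
 [  1.     -0.     -0.     -0.645]
 [  0.     -0.328   0.945 -68.832]
 [  0.      0.      0.      1.   ]]
red 317 246 259 44.9 [480.8 159.4] ctr y [480.8 159.4]
red 320 246 258 44.4 [478. 160.] ctr y [478.  159.7]
red 323 246 259 44.7 [475.9 159.4] ctr y [475.9 159.4]
red 326 246 259 44.4 [473.1 159.4] ctr y [473.1 159.4]
red 329 246 259 44.5 [470.8 159.4] ctr y [470.8 159.4]
red 332 246 259 45.4 [469.2 159.4] ctr y [469.2 159.4]
red 335 246 259 44.1 [465.5 159.4] ctr y [465.5 159.4]
red 338 246 259 44.3 [463.2 159.4] ctr y [463.2 159.4]
red 341 246 259 44.6 [460.9 159.4] ctr y [460.9 159.4]
blue 222 237 270 51.6 [550.9 158.7] ctr y [550.9 158.7]
blue 230 234 272 62.5 [551.3 159.2] ctr y [551.3 158.9]
blue 238 233 274 71.9 [551.5 158.7] ctr y [551.5 158.7]
blue 246 232 276 78.5 [550.7 158.7] ctr y [550.7 158.4]
blue 254 231 277 86.5 [551.1 158.7] ctr y [551.1 158.4]
blue 262 229 278 94.1 [551.6 158.7] ctr y [551.6 158.7]
blue 270 228 279 98.1 [550.3 158.7] ctr y [550.3 158.7]
blue 278 228 279 99.3 [547.3 158.7] ctr y [547.3 158.7]
blue 286 228 279 99.0 [543.2 158.7] ctr y [543.2 158.7]
blue 294 228 279 99.6 [539.7 158.7] ctr y [539.7 158.7]
blue 302 229 279 99.5 [535.6 158.7] ctr y [535.6 158.5]
blue 310 232 276 99.8 [531.7 158.7] ctr y [531.7 158.5]
```

View pics/s3.png

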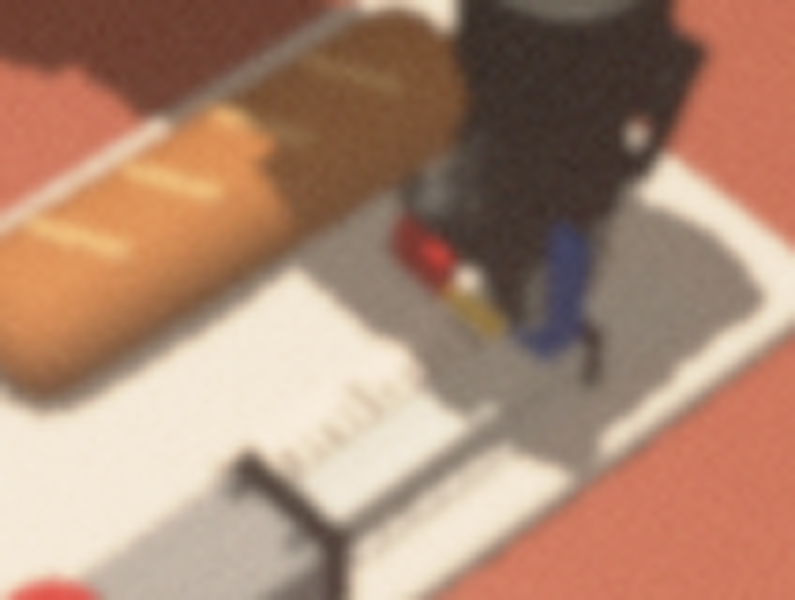

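Post and mark are about 0.7 mm apart in station y, and the scene view shows the pointer in line with the mark. I'll trim by 0.6 mm and hold.

>>> step_arm(
  plan=[
    {"offset":[0,-0.06,0],"rot":[0,0,0],"gripper":1.5},
    {"offset":[0,-0.06,0],"rot":[0,0,0],"gripper":1.5},
    {"offset":[0,-0.06,0],"rot":[0,0,0],"gripper":1.5},
    {"offset":[0,-0.06,0],"rot":[0,0,0],"gripper":1.5},
    {"offset":[0,-0.06,0],"rot":[0,0,0],"gripper":1.5},
    {"offset":[0,-0.06,0],"rot":[0,0,0],"gripper":1.5},
    {"offset":[0,-0.06,0],"rot":[0,0,0],"gripper":1.5},
    {"offset":[0,-0.06,0],"rot":[0,0,0],"gripper":1.5},
  ],
)

```text
time_s: 7.15
eef_pos: [558.3, 63.6, 139.8]
ee_rot: [0.001, 0.996, -0.086, 0.003]
force: [6.2, -7.1, 2.2]
grip_width: 0.254
grip_force: 39.2
```

```bash
python3 - <<'E'
from h import *
s=sense(); c=capture("wrist"); print(s["time_s"],st(s["eef_pos"]),s["ee_rot"],s["force"],s["grip_width"])
I=c["color"].astype(int); r=(I[...,0]>1.8*I[...,1])&(I[...,0]>1.8*I[...,2])&(I[...,1]<60)
b=(I[...,2]>1.5*I[...,0])&(I[...,2]>60)
for m,vs,z in((r,range(320,341,4),46),(b,range(278,303,4),101)):
    print(np.mean([st(atz(c,(np.where(m[v,225:285])[0]+225).mean(),v,z,s))[1] for v in vs]))
E
```

```text
7.15 [539.2 158.1] [ 5.62621756e-04  9.96284513e-01 -8.60808494e-02  2.63447386e-03] [ 6.15851321 -7.07905432  2.23892357] 0.25411377020435927
159.58333333333334
158.87142857142857
```

>>> step_arm(
  plan=[
    {"offset":[0,-0.06,0],"rot":[0,0,0],"gripper":1.5},
    {"offset":[0,-0.06,0],"rot":[0,0,0],"gripper":1.5},
    {"offset":[0,-0.06,0],"rot":[0,0,0],"gripper":1.5},
    {"offset":[0,-0.06,0],"rot":[0,0,0],"gripper":1.5},
    {"offset":[0,-0.06,0],"rot":[0,0,0],"gripper":1.5},
    {"offset":[0,-0.06,0],"rot":[0,0,0],"gripper":1.5},
  ],
)

```text
time_s: 7.8
eef_pos: [558.4, 64.2, 139.8]
ee_rot: [0.001, 0.996, -0.086, 0.003]
force: [5.3, -6.7, 2.9]
grip_width: 0.255
grip_force: 39.2
```

```bash
python3 - <<'E'
from h import *
s=sense(); c=capture("wrist"); print(s["time_s"],st(s["eef_pos"]),s["force"],s["grip_force"])
I=c["color"].astype(int); r=(I[...,0]>1.8*I[...,1])&(I[...,0]>1.8*I[...,2])&(I[...,1]<60)
b=(I[...,2]>1.5*I[...,0])&(I[...,2]>60)
y=[np.mean([st(atz(c,(np.where(m[v,225:285])[0]+225).mean(),v,z,s))[1] for v in vs]) for m,vs,z in((r,range(320,341,4),46),(b,range(278,303,4),101))]
print(y)
if abs(y[0]-y[1])<1: print(finish_job())
E
```

```text
7.8 [539.2 158.7] [ 5.25980604 -6.72778032  2.88661313] 39.19173002243042
[np.float64(159.6), np.float64(159.44285714285712)]
the job is handed in; nothing more can be done
None
```

I pressed the lock button to its stop and drew the arm out to the red mark; by the wrist camera the pointer is about 0.2 mm off, and I handed the job in at 7.8 s with the gripper still holding the post.

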